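# Move the V-rest to the other quick-release shoe

## Robot

A 6-joint arm with a two-finger parallel gripper is mounted at the origin on the work surface. World frame = base frame: x ahead of the robot, y to its left, z up, the work surface at z = 0. Lengths are in m, angles in rad, forces in N, time in s.
With the tool pointing down it reaches from about 0.325 to 0.775 m from the base axis. Payload 5.5 kg.
Tool frame: the origin (TCP) lies between the finger pads; the fingertips stand 19 mm ahead of it and the grasp point (between the pads) is the TCP; y points along the fingers, x is the direction in which the jaws open and shut, and the axes are right-handed (so a half turn about y gives the same grasp; the last joint's range is limited). The gripper opens to 85 mm and grips with 20 to 120 N. Pads are 22 mm wide; open, the fingers measure 114 mm over their backs; the gripper's body (76 mm by 85 mm) begins 54 mm behind the grasp point. The pads swing forward as they close: fully open they stand 13 mm farther back than shut.
Start: joints at [1.08, 0.091, 1.231, -0, 1.82, -0.057], TCP at [0.252, 0.544, 0.25] pointing down, gripper open.
Joint ranges: [-2.87, 2.87], [-0.86, 2.18], [0.17, 2.46], [-1.51, 4.65], [0.06, 2.69], [-2.65, 2.65]. Speed limits (rad/s): [2.57, 2.57, 3.01, 3.14, 3.14, 3.14].

## Interface

Orientations are given as a rotation vector (axis times angle).
In Python, from rig import ctrl gives the robot as it stands.
- The arm moves only by the shell command python3 -m handwheel 'ROWS' [OPENING]. ROWS is a JSON object of lists of equal length, an entry for each row: "delta_pos": the shift along the world's x, y, z in mm, a list of three; "yaw": the turn about the world's z in degrees. A call has 1 to 20 rows; each row shifts and turns the commanded pose from where the row before left it; what a row does not reach is not made up. A row lasts 1/8 s, in which the tool goes at most 62.5 mm and 10.7 degrees, less where a joint would pass 70% of its speed; a pose out of reach is approached as far as the arm can. A call with a gripper value outside its range is refused whole. OPENING is the closure, from 0 (fully open) to 1 (shut), set as the call begins (- or left out, the last holds). The fingers move at their own pace and stop on an object; the grip force is fixed at half the most. Time passes only in rows, so rows that do not move let the fingers close. It gives the time, the measured TCP pose, the force and the opening at its end, in the units of the state.
- ctrl.get_state(): the state, without advancing time (a new reading comes with each control period).
- ctrl.camera(name): name is "side" or "top"; returns the picture (384x512x3 uint8, blue, green, red); there is no depth.
- ctrl.camera_model(name): a dict with "fx", "fy", "cx", "cy" (pixels), "pose" (4x4, takes a point from camera to world coordinates). Camera axes: x right, y up, looking along -z (the intrinsics and any distortion apply to the point x, -y, -z); pixel columns grow to the right and rows downward; lengths in m; the calibration is good to about 2 mm. A picture is of the moment at which its call begins. camera_model takes no time and is no camera call.
- ctrl.finish_job(): hands the job in, once; it reports no verdict.
The state is a dict: "clock": time; "joint_pos": joint angles; "joint_velocities": joint speeds; "joint_torque": joint torques, N m; "tcp_pos": TCP position; "orientation": TCP orientation; "contact_force": force on the tool from outside, world axes, zero at the start; "wrist_torque": the same for the moment, N m; "grip_width": opening from 0.0 (shut) to 1.0 (fully open).
Only numpy, scipy, OpenCV 4.12 (cv2) and the standard library are available. Lean on these libraries where they do the work, as an engineer would, in place of code of your own. Each camera call takes 0.05 s, during which the arm holds its last target. There are 200 camera calls.

## Task

On the glass lathe bench, the V-rest is latched in one of two identical dovetail quick-release shoes. Press that shoe's thumb tab to free the rest, draw it out, and slide it into the mouth of the empty shoe until it is fully home and the catch has clicked up behind it. Work gently, feeling for the stop (the shoes' settings differ by several millimetres) without ramming or wrenching the parts, let go, and leave the other things where they are.

Things in the scene. Friction and masses are not known exactly. Their poses are not given: they have to be found in the camera images.
- rest: V-rest, about 0.2 kg, bare aluminium. Dovetail plate 50 mm long (x), 46 wide at the bottom, 37 at the top (y), 8 thick; upright post 22 (x) x 24 mm (y) from 8 to 58 mm above the underside; on it a dark V saddle, 24 mm wide, wings to 27 mm each way along x, up to 78 mm high. Origin: centre of the underside, z up. Either end may lead. Grip the post across y, 34 to 50 mm above the underside.
- loaded: Fixed dovetail shoe holding the V-rest, built as the empty shoe (see there, and its mouth and seat). Block 170 x 84 x 30 mm; origin: centre of its underside on the bench; +x runs from the open mouth (x = -40 mm) to the stop. The latched rest's origin is at x = 41.5 mm, 30 mm up. To come out, the rest slides in -x until its origin is beyond x = -65 mm, over the apron, and can then be lifted.
- empty: Fixed empty dovetail shoe, identical. Block 170 x 84 x 30 mm (x, y, z); origin: centre of its underside on the bench; +x runs along the channel from the open mouth to the stop. The channel floor is the block's top, 30 mm up: bare apron from x = -85 to -40 mm, flared walls to -25, then undercut steel rails 10 mm tall to +67, with 0.8 mm play each side of the plate.
- loaded_tab (a point): Centre of the top of the loaded shoe's ribbed dark thumb tab, 26 x 24 mm, beside the +y rail at (8, 56) mm in the shoe, 40 mm above the bench. It sinks up to 7 mm with the catch: about 2.5 N starts it, 5 to 7 N sinks it. 4 mm or more down, the tongue is clear and the ejector pin pops the plate about 10 mm towards the mouth, over the tongue; then the tab may be let go.
- empty_mouth (a point): Centre of the empty shoe's channel mouth at floor level (x = -40 mm in the shoe), axes as the shoe's. Free width here 57 mm, narrowing to 48 mm in 15 mm. Behind the rails' start a sprung catch tongue, ramped towards the mouth and square behind, stands 4 mm out of the floor (nominally ramp from x = 4, back at 16.5 mm); a plate sliding in rides it down with a few N.
- empty_seat (a point): Where the latched plate's underside centre lies in the empty shoe (41.5 mm along its x), for the nominal setting; stop, ejector pin and catch are one unit clamped up to 8 mm either way along x, not measured: feel for it. The brass ejector pin pushes back 1.5 to 4.5 N over the last 12 mm; pushing home takes 5 to 9 N. At the stop the tongue snaps up behind the plate, with 1.5 mm play.
- loaded_catch (a joint): How far the loaded shoe's catch is pressed down, m: 0 up, 0.007 fully down, tongue level with the floor at 0.004.
- empty_catch (a joint): How far the empty shoe's catch is down, m: 0 up (also when clicked behind the plate), 0.002 or more while a plate lies over the tongue.
- paddle: Bystander: flat blackened paddle with a wooden handle, about 190 mm long, lying between the shoes.
- spanner: Bystander: steel open-ended spanner, 130 mm long, lying crosswise in front of the paddle's handle.
- jar: Bystander: amber glass jar with a steel cap, 56 mm across, 75 mm tall.
- dish: Bystander: shallow steel bowl, 100 mm across, 35 mm tall.
- reamer: Bystander: brass reamer with a wooden handle, 200 mm long, lying.
- stub: Bystander: dark upright cylinder, 40 mm across, 60 mm tall.
- stand: Bystander: small flat-topped stand, foot 70 x 50 mm, 66 mm tall.
Things that resemble listed ones, but are neither listed nor needed, are in the scene too. What is shaped like the rest but red or yellow is not meant.

How it is judged:
By the outcome, as a careful person would: the job done as asked, in the order asked, and still so for the second after the job is handed in, with the robot touching nothing.
It also fails if it takes over 72 s, if anything falls off the work surface, if the arm or the gripper's body presses on something with over 40 N, if the wrist force passes 120 N, or if a joint passes its speed limit or range.

## Working session

There is one attempt and no reset: what is moved stays moved. The work goes in short steps, Python scripts to look and compute and a shell command to move; the robot and the scene stay as the last step left them, time stands still between calls to the robot, and variables do not carry over. Pictures are saved under pics/ and viewed, about 8 in all and at most 12, crops included, and the job is handed in when it is done.

```bash
ls; mkdir -p pics
python3 - <<'E'
from rig import ctrl
import cv2,numpy as np
print(ctrl.get_state())
for n in("top","side"):
    cv2.imwrite(f"pics/{n}0.png",ctrl.camera(n)); print(n,ctrl.camera_model(n))
E
```

```text
pics
{'clock': 0.0, 'joint_pos': array([ 1.08030434e+00,  9.18635127e-02,  1.23190724e+00, -2.39938614e-05,
        1.81982134e+00, -5.67191913e-02]), 'joint_velocities': array([ 2.05205911e-04,  3.06600309e-04, -1.37611056e-05,  1.24617823e-04,
       -1.00542914e-03,  1.61113029e-03]), 'joint_torque': array([ 1.03698658e-04, -4.58769143e+01, -4.17994201e+01, -4.50657280e-04,
        1.26141941e-02, -2.05154873e-05]), 'tcp_pos': array([0.25207513, 0.54419466, 0.249136  ]), 'orientation': array([-1.38475814, -0.88272952,  0.88557368]), 'contact_force': array([-0.00339492, -0.16922342,  0.86162058]), 'wrist_torque': array([-0.02044352,  0.01999142,  0.04808324]), 'grip_width': 0.9969266596164504}
top {'fx': 448.88535240388956, 'fy': 448.88535240388956, 'cx': 253.04478720166398, 'cy': 195.10147615633204, 'pose': array([[-7.52027206e-05,  9.87750082e-01, -1.56044125e-01,
         3.99365740e-01],
       [-9.99999347e-01, -2.52167556e-04, -1.11427362e-03,
        -1.18205287e-02],
       [-1.13997313e-03,  1.56043939e-01,  9.87749457e-01,
         1.22669265e+00],
       [ 0.00000000e+00,  0.00000000e+00,  0.00000000e+00,
         1.00000000e+00]])}
side {'fx': 350.0873064403339, 'fy': 350.0873064403339, 'cx': 262.45561221949924, 'cy': 191.9583405491254, 'pose': array([[ 0.93270216,  0.22606649, -0.28099934,  0.31264026],
       [-0.36043058,  0.61132397, -0.7045373 , -0.72237379],
       [ 0.01250936,  0.75840421,  0.65166446,  0.73596191],
       [ 0.        ,  0.        ,  0.        ,  1.        ]])}
```

View pics/top0.png

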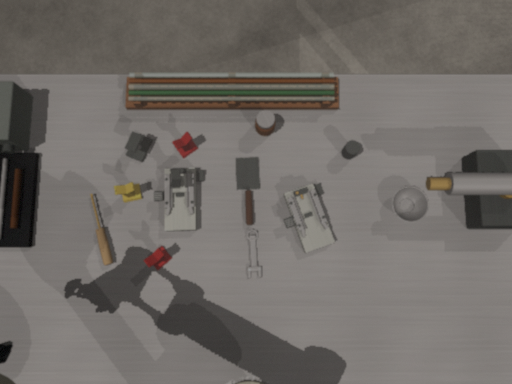

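View pics/side0.png

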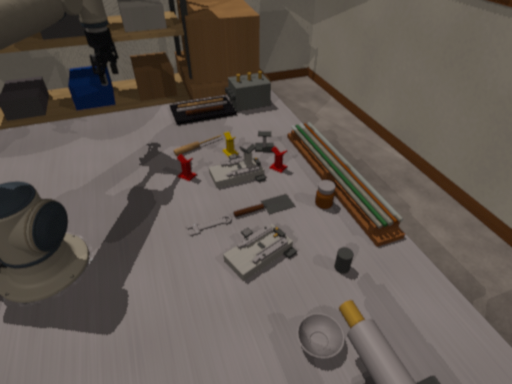

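The top view shows the loaded shoe at about (180,198) with the rest at (182,180) and its tab at (159,196). The empty shoe is at (310,218) with its tab at (290,223). These could be taken for the rest: red at (185,145), red at (158,258), yellow at (128,192), and the dark stand at (139,147). I choose the bare grey one in the left shoe and will check it in a crop.

```bash
cat > h.py <<'E'
from rig import ctrl
import cv2,numpy as np
def ray(n,u,v,z):
    m=ctrl.camera_model(n);P=m["pose"]
    d=P[:3,:3]@np.array([(u-m["cx"])/m["fx"],-(v-m["cy"])/m["fy"],-1])
    o=P[:3,3];return (o+d*(z-o[2])/d[2])
def pix(n,p):
    m=ctrl.camera_model(n);P=m["pose"];c=P[:3,:3].T@(np.asarray(p)-P[:3,3])
    return m["cx"]-m["fx"]*c[0]/c[2], m["cy"]+m["fy"]*c[1]/c[2]
def crop(img,x,y,w,h,s):
    return cv2.resize(img[y:y+h,x:x+w],None,fx=s,fy=s,interpolation=cv2.INTER_CUBIC)
E
python3 - <<'E'
from h import *
t=cv2.imread("pics/top0.png")
a=crop(t,145,155,66,85,6);b=crop(t,275,175,66,85,6)
c=np.hstack([a,b]);c=cv2.convertScaleAbs(c,alpha=1.3)
for k in range(0,85,10):
    cv2.putText(c,str(155+k),(0,k*6+5),0,.35,(0,255,255));cv2.putText(c,str(175+k),(398,k*6+5),0,.35,(0,255,255))
for k in range(0,66,10):
    cv2.putText(c,str(145+k),(k*6,505),0,.35,(0,255,0));cv2.putText(c,str(275+k),(396+k*6,505),0,.35,(0,255,0))
cv2.imwrite("pics/crop1.png",c)
E
```

```text
(no output)
```

View pics/crop1.png

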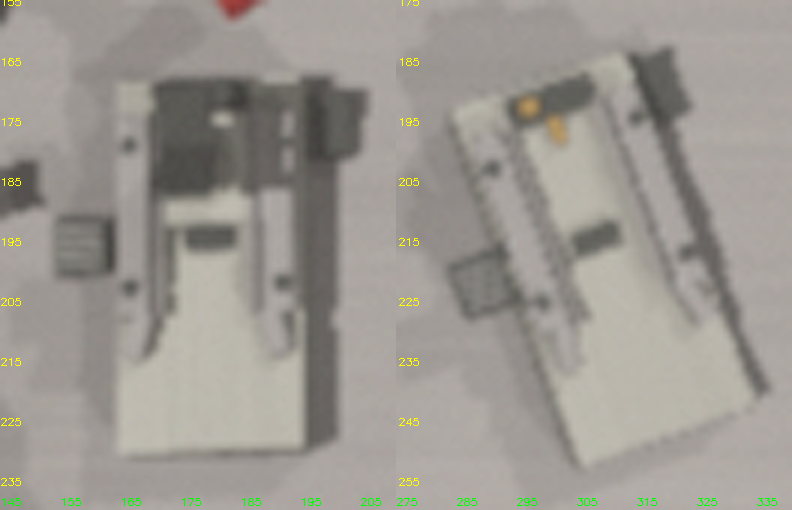

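The crop confirms the bare-metal and dark-V rest at the stop end of the left shoe, with its mouth toward image bottom. Both tabs are on the left (+y): loaded at (159,196), empty at (289,222). The aprons' bottom edges run (164,230)-(195,229) and (306,252)-(336,239). Next I'll measure the edges.

Run:
```python
from h import *
t=cv2.imread("pics/top0.png").astype(float)
print("apron",t[225,180],t[245,312],"bench",t[240,180],t[250,340],t[225,160])
d=cv2.GaussianBlur(t[:,:,1]-t[:,:,0],(0,0),0.7)
print("gb",d[225,150:205:3].round(0),d[222:240,180].round(0))
def edge(p,q,n,zs,name,th=None):
    # p->q along edge, n outward px normal; find subpixel half-crossing of d along the normal
    pts=[]
    p=np.array(p,float);q=np.array(q,float);n=np.array(n,float);n/=np.linalg.norm(n)
    for f in np.linspace(.1,.9,15):
        c=p+(q-p)*f;s=np.arange(-5,5.01,.1)
        xy=(c+s[:,None]*n).astype(np.float32)
        v=cv2.remap(d.astype(np.float32),xy[:,0][None],xy[:,1][None],1)[0]
        g=np.gradient(cv2.GaussianBlur(v[None],(0,0),5)[0]);k=np.argmin(g);pts.append(ray("top",*xy[k],zs)[:2])
    pts=np.array(pts,np.float32);l=cv2.fitLine(pts,cv2.DIST_HUBER,0,.001,.001).ravel()
    a=np.degrees(np.arctan2(l[1],l[0]));print(name,"dir deg",a.round(2),"pt",l[2:].round(4),"resid mm",(np.abs((pts-l[2:])@[-l[1],l[0]])*1e3).max().round(2));return l
def inter(a,b):
    s=np.linalg.solve(np.array([a[:2],-b[:2]]).T,b[2:]-a[2:]);return a[2:]+s[0]*a[:2]
for nm,BL,BR,TL,TR in(("loaded",(164.3,230.3),(195.4,229.3),(164.5,214),(195.4,215)),("empty",(305.5,252.5),(336,239.5),(299,236),(328,221))):
    BL,BR,TL,TR=map(np.array,(BL,BR,TL,TR))
    L=edge(BL,TL,BL-BR,.03,nm+" L");R=edge(BR,TR,BR-BL,.03,nm+" R");B=edge(BL,BR,BL-TL,.03,nm+" B")
    cl,cr=inter(L,B),inter(R,B);print(" corners",cl.round(4),cr.round(4),"width mm",np.linalg.norm(cl-cr)*1e3)
```

```text
apron [133. 141. 144.] [133. 140. 142.] bench [125. 129. 133.] [125. 127. 132.] [113. 117. 120.]
gb [4. 3. 3. 3. 3. 8. 9. 8. 8. 8. 8. 8. 8. 8. 8. 6. 2. 3. 3.] [8. 9. 8. 8. 8. 8. 8. 7. 6. 4. 3. 3. 3. 3. 3. 3. 3. 3.]
loaded L dir deg 0.63 pt [0.5155 0.228 ] resid mm 1.57
loaded R dir deg 0.6 pt [0.5166 0.1433] resid mm 0.23
loaded B dir deg -87.33 pt [0.4943 0.1857] resid mm 1.38
 corners [0.4924 0.2278] [0.4963 0.1431] width mm 84.779144
empty L dir deg 19.51 pt [ 0.4571 -0.1392] resid mm 1.01
empty R dir deg 17.96 pt [ 0.4923 -0.218 ] resid mm 1.44
empty B dir deg -70.62 pt [ 0.447  -0.1836] resid mm 1.53
 corners [ 0.4343 -0.1473] [ 0.4625 -0.2277] width mm 85.19021
```

Run:
```python
from h import *
t=cv2.imread("pics/top0.png");g=cv2.cvtColor(t,6).astype(float)
def dark(cx,cy,r,z):
    x0=145 if cx<396 else 275-66; y0=155 if cx<396 else 175
    u,v=(cx+.5)/6-.5+x0,(cy+.5)/6-.5+y0
    ui,vi=int(round(u)),int(round(v));w=g[vi-r:vi+r+1,ui-r:ui+r+1];k=np.clip(np.median(w)-6-w,0,None)
    yy,xx=np.mgrid[-r:r+1,-r:r+1];u=ui+(k*xx).sum()/k.sum();v=vi+(k*yy).sum()/k.sum()
    p=ray("top",u,v,z);print((round(u,2),round(v,2)),p.round(4));return p[:2]
ang=lambda a,b:np.degrees(np.arctan2(*(a-b)[::-1])).round(2)
print("loaded");a=dark(128,145,2,.04);b=dark(128,288,2,.04);c=dark(283,283,2,.04);print(ang(a,b),ang(b,c)-90)
print("empty");a=dark(491,168,2,.04);b=dark(542,302,2,.04);c=dark(637,118,2,.04);d=dark(687,252,2,.04);print(ang(a,b),ang(c,d),ang(b,d)-90,ang(a,c)-90,(a+b+c+d)/4)
# tabs: dark blobs
for (u0,v0,u1,v1) in((152,188,166,203),(281,213,299,231)):
    w=g[v0:v1,u0:u1];m=(w<95).astype(np.uint8);n,l,s,ce=cv2.connectedComponentsWithStats(m)
    k=1+np.argmax(s[1:,4]);print("tab",s[k],ray("top",*(ce[k]+[u0,v0]),.04).round(4))
# long left edges
for n,p,q in(("L",(164.3,168.3),(164.3,230.3)),("E",(283.7,193.3),(305.6,252.6))):
    p=ray("top",*p,.04);q=ray("top",*q,.03);print(n,ang(p[:2],q[:2]),np.linalg.norm(p-q))
# side view crops
s=cv2.imread("pics/side0.png")
a=crop(s,195,125,100,75,5)
a=cv2.convertScaleAbs(a,alpha=1.3);b=cv2.convertScaleAbs(crop(s,215,215,100,70,5),alpha=1.3)
```

```text
loaded
(np.float64(166.07), np.float64(178.71)) [0.6316 0.2237 0.04  ]
(np.float64(166.2), np.float64(202.46)) [0.567  0.2214 0.04  ]
(np.float64(192.34), np.float64(201.4)) [0.5699 0.1516 0.04  ]
2.02 2.3400000000000034
empty
(np.float64(290.19), np.float64(202.76)) [ 0.5661 -0.1096  0.04  ]
(np.float64(298.65), np.float64(224.93)) [ 0.5068 -0.1313  0.04  ]
(np.float64(316.18), np.float64(193.14)) [ 0.5921 -0.1795  0.04  ]
(np.float64(323.92), np.float64(216.23)) [ 0.53   -0.1987  0.04  ]
20.06 17.17 18.92 20.39 [ 0.54876767 -0.15478826]
tab [ 3  2 10 12 73] [0.5851 0.2383 0.04  ]
tab [ 3  0 13 15 80] [ 0.5164 -0.1085  0.04  ]
L 1.09 0.16710394488474675
E 19.89 0.16756778444768902
```

```bash
cat >> h.py <<'E'
S={"L":(np.array([.5793,.1878]),np.radians(2.0)),"E":(np.array([.5290,-.1602]),np.radians(19.4))}
def W(s,x,y,z):
    o,a=S[s];return np.array([*(o+[np.cos(a)*x-np.sin(a)*y,np.sin(a)*x+np.cos(a)*y]),z])
def loc(s,p):
    o,a=S[s];d=np.array(p[:2])-o;return np.array([d@[np.cos(a),np.sin(a)],d@[-np.sin(a),np.cos(a)]])*1e3
E
python3 - <<'E'
from h import *
from scipy.spatial.transform import Rotation as R
st=ctrl.get_state();print(R.from_rotvec(st["orientation"]).as_matrix().round(3))
print("tab",W("L",.008,.056,.04),"rest",W("L",.0415,0,.03),"exit",W("L",-.07,0,.03),"E -70",W("E",-.07,0,.03))
out=[]
for n,boxes in(("top",((145,155,66,85),(275,175,66,85))),("side",((200,140,80,60),(215,220,90,65)))):
    im=cv2.imread(f"pics/{n}0.png");row=[]
    for s,b in zip("LE",boxes):
        k=6 if n=="top" else 4;c=crop(im,*b,k)
        f=lambda P:[((np.array(pix(n,W(s,*p)))-b[:2]+.5)*k-.5) for p in P]
        for P,col in(([(-.085,-.042,.03),(-.085,.042,.03),(.085,.042,.03),(.085,-.042,.03)],(0,0,255)),([(-.005,.044,.04),(-.005,.068,.04),(.021,.068,.04),(.021,.044,.04)],(0,255,0)),([(-.085,-.042,0),(-.085,.042,0),(.085,.042,0),(.085,-.042,0)],(255,0,0)),([(-.04,-.0285,.03),(-.04,.0285,.03),(-.025,.024,.03),(-.025,-.024,.03)],(0,255,255))):
            cv2.polylines(c,[np.int32(np.round(f(P)))],True,col,1)
        row.append(c)
    out.append(row)
h=max(out[0][0].shape[0],sum(x.shape[0] for x in out[1]));
cv2.imwrite("pics/ov_top.png",np.hstack(out[0]))
b=out[1];w=max(x.shape[1] for x in b)
cv2.imwrite("pics/ov_side.png",np.vstack([cv2.copyMakeBorder(x,0,0,0,w-x.shape[1],0) for x in b]))
A=np.hstack(out[0]);B=cv2.imread("pics/ov_side.png");H=max(A.shape[0],B.shape[0])
p=lambda x:cv2.copyMakeBorder(x,0,H-x.shape[0],0,0,0)
M=np.hstack([p(A),p(B)]);print(M.shape);cv2.imwrite("pics/ov.png",cv2.resize(M,None,fx=min(1,800/M.shape[1]),fy=min(1,800/M.shape[1]),interpolation=3))
E
```

```text
[[ 0.42  -0.001 -0.907]
 [ 0.907 -0.002  0.42 ]
 [-0.002 -1.     0.   ]]
tab [0.58534075 0.24404508 0.04      ] rest [0.62077472 0.18924833 0.03      ] exit [0.50934264 0.18535704 0.03      ] E -70 [ 0.46297441 -0.18345128  0.03      ]
(510, 1152, 3)
```

View pics/ov_top.png

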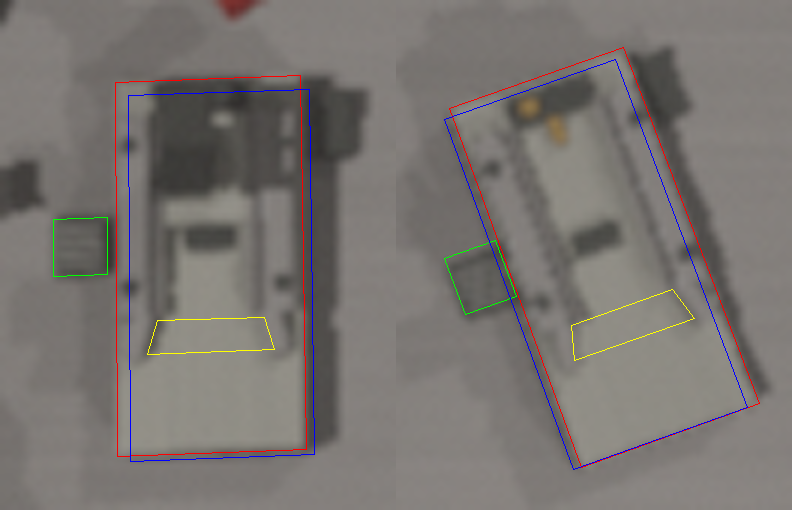

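View pics/ov_side.png

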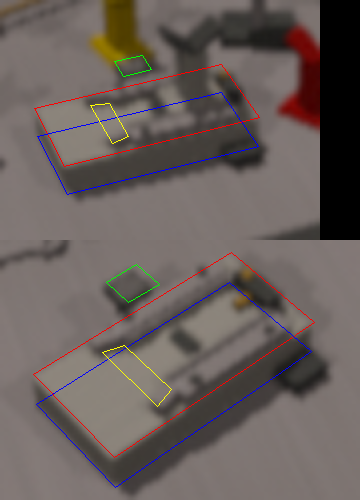

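The overlays match within about 2 mm in both views, covering the block outlines, tabs and mouth. I'll go over the loaded tab with the jaws shut.

```bash
python3 -m handwheel '{"delta_pos":[[33,-30,0],[33,-30,0],[33,-30,0],[33,-30,0],[33,-30,0],[33,-30,0],[33,-30,0],[33,-30,0],[33,-29,-20],[34,-29,-50],[0,0,-50],[0,0,-30],[0,0,-20],[0,0,0],[0,0,0]],"yaw":[-7,-7,-7,-7,-7,-7,-7,-7,-7,0,0,0,0,0,0]}' 1
```

```text
clock: 1.98
tcp_pos: [0.5816, 0.2489, 0.0856]
orientation: [-1.57, -0.032, 0.028]
contact_force: [0.4, 0.3, 0.5]
grip_width: 0.0
```

```bash
python3 -m handwheel '{"delta_pos":[[1.5,-3,-8],[0,0,-8],[0,0,-6],[0,0,0]],"yaw":[0,0,0,0]}'; python3 -m handwheel '{"delta_pos":[[0,0,-2],[0,0,-2],[0,0,0]],"yaw":[0,0,0]}'
```

```text
clock: 2.48
tcp_pos: [0.5819, 0.2452, 0.0606]
orientation: [-1.571, -0.028, 0.031]
contact_force: [0.5, 1.0, 0.2]
grip_width: 0.0
clock: 2.85
tcp_pos: [0.5826, 0.2455, 0.0582]
orientation: [-1.57, -0.03, 0.029]
contact_force: [-0.4, 0.2, 1.5]
grip_width: 0.001
```

```bash
python3 -m handwheel '{"delta_pos":[[0,0,-1.5],[0,0,-1.5],[0,0,-1]],"yaw":[0,0,0]}';python3 -m handwheel '{"delta_pos":[[0,0,-1],[0,0,-1],[0,0,0]],"yaw":[0,0,0]}'
```

```text
clock: 3.22
tcp_pos: [0.5827, 0.2456, 0.054]
orientation: [-1.57, -0.03, 0.029]
contact_force: [0.3, -0.2, 3.2]
grip_width: -0.003
clock: 3.6
tcp_pos: [0.5827, 0.2456, 0.052]
orientation: [-1.57, -0.03, 0.029]
contact_force: [1.6, 1.3, 5.0]
grip_width: 0.003
```

```bash
python3 -m handwheel '{"delta_pos":[[0,0,0],[0,0,0],[0,0,10],[0,0,30],[0,0,40],[0,0,40],[0,0,20],[0,0,0]],"yaw":[0,0,0,-9,-9,-9,-9,0]}' 0.4
python3 - <<'E'
from h import *
a=ctrl.camera("top");b=ctrl.camera("side")
cv2.imwrite("pics/t1.png",a);cv2.imwrite("pics/s1.png",b)
A=crop(a,145,155,66,85,6);B=crop(b,200,130,80,70,5);B=cv2.copyMakeBorder(B,0,A.shape[0]-B.shape[0],0,0,0)
cv2.imwrite("pics/c1.png",np.hstack([A,B]))
E
```

```text
clock: 4.6
tcp_pos: [0.583, 0.2456, 0.1939]
orientation: [-1.519, 0.459, -0.464]
contact_force: [0.7, -0.5, -0.2]
grip_width: 0.598
```

View pics/c1.png

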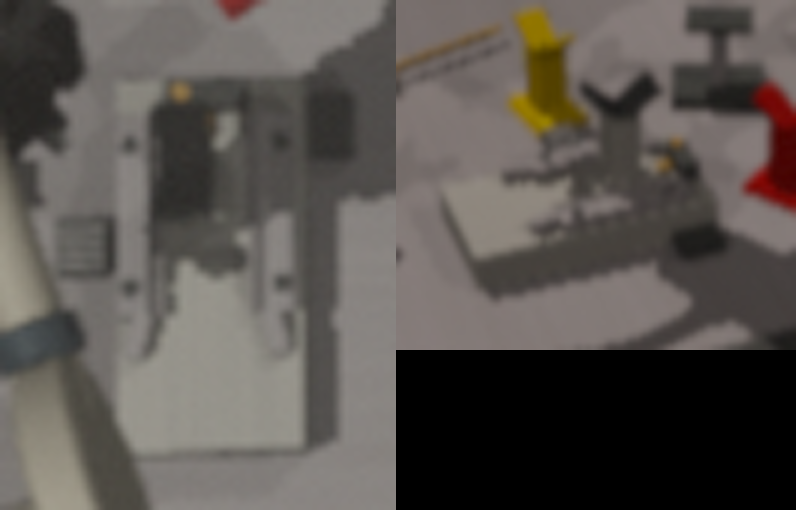

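The rest has popped about 11 mm toward the mouth: the saddle centre is now at (175,181) in the top view, the brass pins show behind it, and the tab is released. I'll locate its post next.

Run:
```python
from h import *
for z in(.1,.108):p=ray("top",174.9,181.1,z);print(p,loc("L",p))
print(W("L",.031,0,0))
```

```text
[0.6136172  0.18904593 0.1       ] [34.33977281  0.04751678]
[0.61209592 0.18761969 0.108     ] [32.76964751 -1.32476041]
[0.61028112 0.18888188 0.        ]
```

```bash
python3 -m handwheel '{"delta_pos":[[5,-10,0],[5,-10,0],[5,-10,0],[5,-10,0],[5,-10,0],[4,-7,0],[0,0,0],[0,0,0]],"yaw":[-9,-9,-9,-9,-9,-9,0,0]}'
python3 - <<'E'
from h import *
from scipy.spatial.transform import Rotation as R
s=ctrl.get_state();m=R.from_rotvec(s["orientation"]).as_matrix();print(s["tcp_pos"],np.degrees(np.arctan2(m[1,0],m[0,0])))
E
```

```text
clock: 5.7
tcp_pos: [0.6109, 0.1886, 0.1904]
orientation: [-1.23, 1.18, -1.178]
contact_force: [-0.4, 1.1, 0.0]
grip_width: 0.603
[0.61089914 0.1885833  0.19036792] -87.61650413100381
```

```bash
python3 -m handwheel '{"delta_pos":[[0.5,0,-25],[0.5,0,-25],[0,0,-25],[0,0,-20],[0,0,-15],[0,0,-8],[0,0,0],[0,0,0]],"yaw":[-0.4,0,0,0,0,0,0,0]}'
python3 - <<'E'
from h import *
a=ctrl.camera("side");cv2.imwrite("pics/s2.png",a);cv2.imwrite("pics/c2.png",crop(a,190,110,100,90,6))
E
```

```text
clock: 6.7
tcp_pos: [0.6129, 0.1885, 0.0748]
orientation: [-1.222, 1.186, -1.187]
contact_force: [0.5, -0.0, 0.4]
grip_width: 0.596
```

View pics/c2.png

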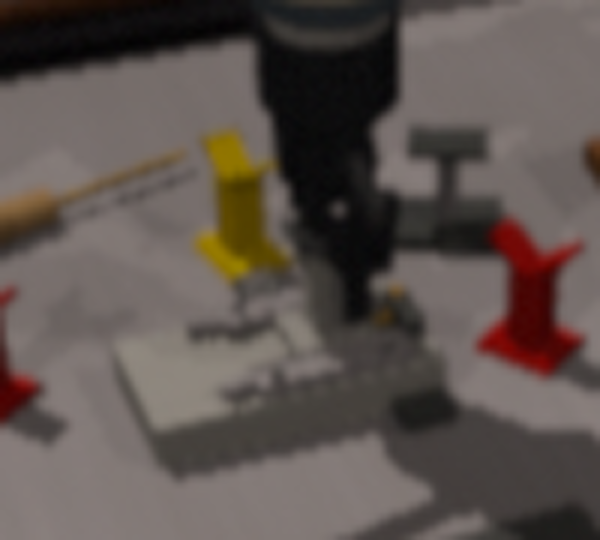

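The near finger covers the right half of the post, whose left face shows at crop x≈305-345, so the tool sits a few millimetres too far in +x. I'll shift -2 mm, lower slightly and grip.

```bash
python3 -m handwheel '{"delta_pos":[[-2,0,-2],[0,0,0],[0,0,0]],"yaw":[0,0,0]}'; python3 -m handwheel '{"delta_pos":[[0,0,0],[0,0,0],[0,0,0],[0,0,0],[0,0,0],[0,0,0]],"yaw":[0,0,0,0,0,0]}' 1
```

```text
clock: 7.12
tcp_pos: [0.6104, 0.1884, 0.0718]
orientation: [-1.223, 1.187, -1.187]
contact_force: [0.2, 0.7, 0.8]
grip_width: 0.6
clock: 7.88
tcp_pos: [0.6105, 0.1887, 0.0718]
orientation: [-1.223, 1.187, -1.186]
contact_force: [-0.3, 2.7, 1.1]
grip_width: 0.273
```

```bash
python3 -m handwheel '{"delta_pos":[[-3,-0.1,0],[-5,-0.2,0],[-6,-0.2,0],[-6,-0.2,0]],"yaw":[0,0,0,0]}'; python3 -m handwheel '{"delta_pos":[[-8,-0.3,0],[-8,-0.3,0],[-8,-0.3,0],[-8,-0.3,0]],"yaw":[0,0,0,0]}'
```

```text
clock: 8.38
tcp_pos: [0.59, 0.1879, 0.0718]
orientation: [-1.223, 1.187, -1.186]
contact_force: [1.8, 3.4, 0.7]
grip_width: 0.276
clock: 8.88
tcp_pos: [0.5577, 0.1866, 0.0717]
orientation: [-1.223, 1.187, -1.186]
contact_force: [1.1, 4.1, 1.6]
grip_width: 0.271
```

```bash
python3 -m handwheel '{"delta_pos":[[-8,0,0],[-8,-0.2,0],[-8,-0.2,0],[-8,-0.3,0],[-8,-0.3,0],[-8,-0.3,0],[-4,-0.1,0],[0,0,0]],"yaw":[0,0,0,0,0,0,0,0]}'; python3 -m handwheel '{"delta_pos":[[0,0,3],[0,0,5],[0,0,10],[0,0,0]],"yaw":[0,0,0,0]}'
```

```text
clock: 9.88
tcp_pos: [0.5061, 0.1851, 0.0717]
orientation: [-1.224, 1.187, -1.187]
contact_force: [-0.3, 0.5, 3.2]
grip_width: 0.275
clock: 10.38
tcp_pos: [0.5071, 0.1853, 0.091]
orientation: [-1.222, 1.186, -1.187]
contact_force: [0.0, -0.5, -2.5]
grip_width: 0.275
```

```bash
python3 -m handwheel '{"delta_pos":[[0,0,25],[0,0,35],[-4,-20,10],[-5,-39,0],[-5,-42,0],[-5,-42,0],[-5,-42,0],[-5,-42,0],[-5,-42,0],[-5,-42,0],[-4,-36,0],[-3,-22,0],[0,0,0],[0,0,0]],"yaw":[0,0,0,2,2,2,2,2,2,2,2,1.4,0,0]}'
python3 - <<'E'
from h import *
from scipy.spatial.transform import Rotation as R
s=ctrl.get_state();m=R.from_rotvec(s["orientation"]).as_matrix();print(s["tcp_pos"],np.degrees(np.arctan2(m[1,0],m[0,0])),loc("E",s["tcp_pos"]),W("E",-.072,0,0))
a=ctrl.camera("side");cv2.imwrite("pics/s3.png",a);b=ctrl.camera("top");cv2.imwrite("pics/t3.png",b)
cv2.imwrite("pics/c3.png",np.hstack([crop(a,190,170,120,110,4),crop(b,270,170,75,110,4)]))
E
```

```text
clock: 12.12
tcp_pos: [0.4599, -0.1836, 0.159]
orientation: [-1.349, 0.961, -0.959]
contact_force: [-0.6, 0.2, -2.3]
grip_width: 0.276
[ 0.45988416 -0.18360999  0.15903421] -70.89766313244554 [-72.96751261   0.87676661] [ 0.46108797 -0.1841156   0.        ]
```

View pics/c3.png

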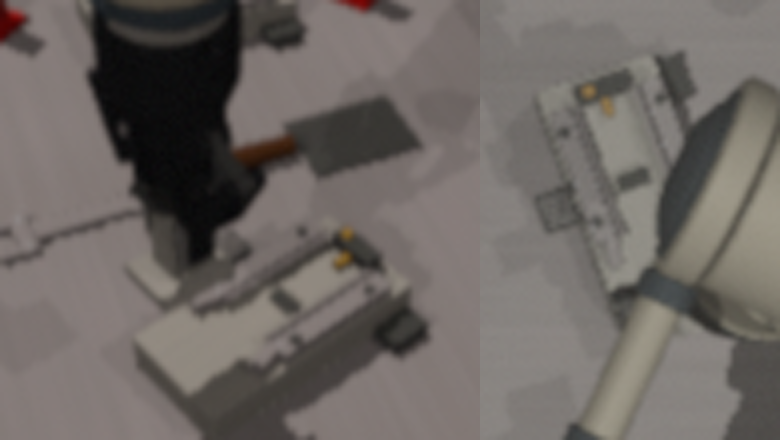

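The rest is held upright over the empty shoe's apron, plate level and aligned, with the paddle and spanner untouched. I'll lower it onto the apron.

```bash
python3 -m handwheel '{"delta_pos":[[1,-0.8,-20],[0,0,-20],[0,0,-20],[0,0,-15],[0,0,-6],[0,0,-2],[0,0,0],[0,0,0]],"yaw":[0.4,0,0,0,0,0,0,0]}'; python3 -m handwheel '{"delta_pos":[[0,0,-1],[0,0,-1],[0,0,0]],"yaw":[0,0,0]}'
```

```text
clock: 13.22
tcp_pos: [0.4618, -0.1849, 0.0775]
orientation: [-1.351, 0.953, -0.956]
contact_force: [0.4, -0.5, -2.5]
grip_width: 0.278
clock: 13.6
tcp_pos: [0.4613, -0.1846, 0.0746]
orientation: [-1.352, 0.954, -0.954]
contact_force: [-0.3, 0.3, -1.7]
grip_width: 0.273
```

```bash
python3 -m handwheel '{"delta_pos":[[0,0,-1.5],[0,0,-0.6],[0,0,0]],"yaw":[0,0,0]}';python3 -m handwheel '{"delta_pos":[[0,0,-0.4],[0,0,0]],"yaw":[0,0]}'
```

```text
clock: 13.98
tcp_pos: [0.4613, -0.1847, 0.0725]
orientation: [-1.352, 0.954, -0.954]
contact_force: [0.3, 0.4, -1.1]
grip_width: 0.274
clock: 14.22
tcp_pos: [0.4614, -0.1847, 0.0722]
orientation: [-1.351, 0.954, -0.954]
contact_force: [0.5, 0.3, -1.8]
grip_width: 0.273
```

```bash
python3 -m handwheel '{"delta_pos":[[3,1,-0.3],[4.7,1.7,0],[4.7,1.7,0],[4.7,1.7,0],[0,0,0]],"yaw":[0,0,0,0,0]}';python3 -m handwheel '{"delta_pos":[[4.7,1.7,0],[4.7,1.7,0],[4.7,1.7,0],[0,0,0]],"yaw":[0,0,0,0]}'
```

```text
clock: 14.85
tcp_pos: [0.4788, -0.1784, 0.0718]
orientation: [-1.352, 0.954, -0.954]
contact_force: [-0.6, -0.4, -0.8]
grip_width: 0.275
clock: 15.35
tcp_pos: [0.4929, -0.1733, 0.0718]
orientation: [-1.352, 0.954, -0.954]
contact_force: [-1.5, 0.8, -1.3]
grip_width: 0.273
```

```bash
python3 -m handwheel '{"delta_pos":[[3.8,1.3,0],[3.8,1.3,0],[3.8,1.3,0],[0,0,0]],"yaw":[0,0,0,0]}';python3 -m handwheel '{"delta_pos":[[3.8,1.3,0],[3.8,1.3,0],[3.8,1.3,0],[0,0,0]],"yaw":[0,0,0,0]}'
```

```text
clock: 15.85
tcp_pos: [0.5043, -0.1692, 0.0718]
orientation: [-1.351, 0.954, -0.954]
contact_force: [0.3, 2.4, -1.7]
grip_width: 0.271
clock: 16.35
tcp_pos: [0.5155, -0.1652, 0.0718]
orientation: [-1.351, 0.955, -0.953]
contact_force: [-2.5, 4.0, 0.3]
grip_width: 0.275
```

```bash
python3 -m handwheel '{"delta_pos":[[3.6,1.7,0],[3.8,1.4,0],[3.8,1.4,0],[0,0,0]],"yaw":[0,0,0,0]}';python3 -m handwheel '{"delta_pos":[[3.8,1.4,0],[3.8,1.4,0],[3.8,1.4,0],[0,0,0]],"yaw":[0,0,0,0]}'
python3 - <<'E'
from h import *
s=ctrl.get_state();print(loc("E",s["tcp_pos"]),s["wrist_torque"].round(2))
E
```

```text
clock: 16.85
tcp_pos: [0.5272, -0.1609, 0.0719]
orientation: [-1.351, 0.954, -0.954]
contact_force: [-0.3, 4.5, -0.3]
grip_width: 0.272
clock: 17.35
tcp_pos: [0.5385, -0.1568, 0.0719]
orientation: [-1.351, 0.954, -0.954]
contact_force: [-0.2, 4.7, -1.3]
grip_width: 0.273
[10.09758399  0.06893484] [ 0.89  0.07 -0.11]
```

```bash
python3 -m handwheel '{"delta_pos":[[2.6,1.3,0],[2.8,1.1,0],[2.8,1.1,0],[0,0,0]],"yaw":[0,0,0,0]}';python3 -m handwheel '{"delta_pos":[[1.9,0.8,0],[1.9,0.7,0],[1.9,0.7,0],[0,0,0]],"yaw":[0,0,0,0]}';python3 -m handwheel '{"delta_pos":[[1.9,0.8,0],[1.9,0.7,0],[0,0,0]],"yaw":[0,0,0]}'
```

```text
clock: 17.85
tcp_pos: [0.5467, -0.1537, 0.072]
orientation: [-1.351, 0.953, -0.955]
contact_force: [0.3, 2.5, -0.6]
grip_width: 0.276
clock: 18.35
tcp_pos: [0.5523, -0.1516, 0.072]
orientation: [-1.352, 0.953, -0.955]
contact_force: [0.4, -1.9, -1.5]
grip_width: 0.27
clock: 18.73
tcp_pos: [0.556, -0.1502, 0.072]
orientation: [-1.352, 0.954, -0.955]
contact_force: [1.3, -4.0, -2.1]
grip_width: 0.277
```

```bash
python3 -m handwheel '{"delta_pos":[[1.9,0.5,0],[1.9,0.6,0],[0,0,0]],"yaw":[0,0,0]}';python3 -m handwheel '{"delta_pos":[[1.9,0.6,0],[0,0,0]],"yaw":[0,0]}';python3 -m handwheel '{"delta_pos":[[1.9,0.6,0],[0,0,0]],"yaw":[0,0]}'
```

```text
clock: 19.1
tcp_pos: [0.5593, -0.1491, 0.0719]
orientation: [-1.352, 0.955, -0.955]
contact_force: [-1.5, -5.0, -0.6]
grip_width: 0.277
clock: 19.35
tcp_pos: [0.5611, -0.1485, 0.0719]
orientation: [-1.352, 0.955, -0.954]
contact_force: [-1.5, -4.3, -0.4]
grip_width: 0.273
clock: 19.6
tcp_pos: [0.563, -0.1478, 0.0719]
orientation: [-1.352, 0.955, -0.954]
contact_force: [-1.0, -4.0, -0.3]
grip_width: 0.27
```

```bash
python3 -m handwheel '{"delta_pos":[[1.9,0.5,0],[0,0,0]],"yaw":[0,0]}';python3 -m handwheel '{"delta_pos":[[1.9,0.5,0],[0,0,0]],"yaw":[0,0]}';python3 -m handwheel '{"delta_pos":[[1,0.3,0],[0,0,0]],"yaw":[0,0]}';python3 -m handwheel '{"delta_pos":[[1,0.3,0],[0,0,0]],"yaw":[0,0]}'
```

```text
clock: 19.85
tcp_pos: [0.5647, -0.1473, 0.0719]
orientation: [-1.353, 0.955, -0.954]
contact_force: [-1.8, -3.3, 0.2]
grip_width: 0.273
clock: 20.1
tcp_pos: [0.5664, -0.1467, 0.0718]
orientation: [-1.353, 0.956, -0.954]
contact_force: [-3.1, -3.8, -0.3]
grip_width: 0.27
clock: 20.35
tcp_pos: [0.5673, -0.1463, 0.0718]
orientation: [-1.353, 0.956, -0.953]
contact_force: [-4.0, -3.8, 0.2]
grip_width: 0.274
clock: 20.6
tcp_pos: [0.5675, -0.1463, 0.0719]
orientation: [-1.354, 0.958, -0.953]
contact_force: [-7.6, -5.1, 3.4]
grip_width: 0.274
```

```bash
python3 -m handwheel '{"delta_pos":[[0.5,0.2,0],[0,0,0]],"yaw":[0,0]}';python3 -m handwheel '{"delta_pos":[[0.5,0.2,0],[0,0,0]],"yaw":[0,0]}'
python3 - <<'E'
from h import *
s=ctrl.get_state();print(loc("E",s["tcp_pos"]),s["contact_force"],s["wrist_torque"].round(2))
E
```

```text
clock: 20.85
tcp_pos: [0.5676, -0.1463, 0.0719]
orientation: [-1.355, 0.958, -0.952]
contact_force: [-9.7, -4.5, 4.7]
grip_width: 0.274
clock: 21.1
tcp_pos: [0.5676, -0.1463, 0.0719]
orientation: [-1.356, 0.959, -0.952]
contact_force: [-12.2, -5.0, 5.5]
grip_width: 0.274
[41.05099316  0.29523034] [-12.16453139  -5.00134698   5.5373091 ] [-1.07  1.76  0.12]
```

The rest is against a firm stop: 13 N with no further motion. I'll relax, then tug back gently to test the catch.

```bash
python3 -m handwheel '{"delta_pos":[[-1,-0.35,0],[-1,-0.35,0],[0,0,0]],"yaw":[0,0,0]}';python3 -m handwheel '{"delta_pos":[[-1,-0.35,0],[0,0,0]],"yaw":[0,0]}';python3 -m handwheel '{"delta_pos":[[-1,-0.35,0],[0,0,0]],"yaw":[0,0]}'
```

```text
clock: 21.48
tcp_pos: [0.5673, -0.1464, 0.0719]
orientation: [-1.353, 0.956, -0.954]
contact_force: [-3.8, -4.8, 0.4]
grip_width: 0.271
clock: 21.72
tcp_pos: [0.5666, -0.1466, 0.0718]
orientation: [-1.352, 0.955, -0.954]
contact_force: [-3.4, -4.0, 1.4]
grip_width: 0.275
clock: 21.98
tcp_pos: [0.566, -0.1468, 0.0718]
orientation: [-1.351, 0.955, -0.954]
contact_force: [-1.9, -3.0, -0.6]
grip_width: 0.272
```

```bash
python3 -m handwheel '{"delta_pos":[[-0.7,-0.25,0],[0,0,0]],"yaw":[0,0]}';python3 -m handwheel '{"delta_pos":[[-0.7,-0.25,0],[0,0,0]],"yaw":[0,0]}'
```

```text
clock: 22.22
tcp_pos: [0.5658, -0.1468, 0.0718]
orientation: [-1.351, 0.954, -0.954]
contact_force: [0.6, -1.7, -1.8]
grip_width: 0.273
clock: 22.48
tcp_pos: [0.5656, -0.1469, 0.0719]
orientation: [-1.35, 0.953, -0.955]
contact_force: [6.4, -1.5, -3.8]
grip_width: 0.274
```

The catch holds: the tug rose to about 6.5 N after roughly 1.5-2 mm of play. Now I'll relax, release and lift.

```bash
python3 -m handwheel '{"delta_pos":[[0.7,0.3,0],[0.7,0.3,0],[0,0,0]],"yaw":[0,0,0]}'; python3 -m handwheel '{"delta_pos":[[0,0,0],[0,0,0],[0,0,0],[0,0,0],[0,0,0]],"yaw":[0,0,0,0,0]}' 0.4; python3 -m handwheel '{"delta_pos":[[0,0,4],[0,0,10],[0,0,25],[0,0,35],[0,0,40],[0,0,40],[-40,0,10],[-50,30,0],[-50,30,0],[-30,30,0],[0,0,0],[0,0,0]],"yaw":[0,0,0,0,0,0,0,0,0,0,0,0]}'
python3 - <<'E'
from h import *
a=ctrl.camera("side");cv2.imwrite("pics/s4.png",a);b=ctrl.camera("top");cv2.imwrite("pics/t4.png",b)
A=crop(a,130,110,190,180,2);B=crop(b,265,170,80,90,4)
print(ctrl.get_state()["contact_force"])
cv2.imwrite("pics/c4.png",np.hstack([A,B]))
E
```

```text
clock: 22.85
tcp_pos: [0.5658, -0.1468, 0.0718]
orientation: [-1.352, 0.955, -0.954]
contact_force: [0.0, -1.4, -1.6]
grip_width: 0.273
clock: 23.48
tcp_pos: [0.5661, -0.1467, 0.0719]
orientation: [-1.351, 0.954, -0.954]
contact_force: [-1.0, -0.4, -0.2]
grip_width: 0.599
clock: 24.98
tcp_pos: [0.3964, -0.057, 0.2367]
orientation: [-1.351, 0.953, -0.956]
contact_force: [-0.6, -1.1, -0.2]
grip_width: 0.602
[-0.66224076  0.66326912 -0.50613888]
```

View pics/c4.png

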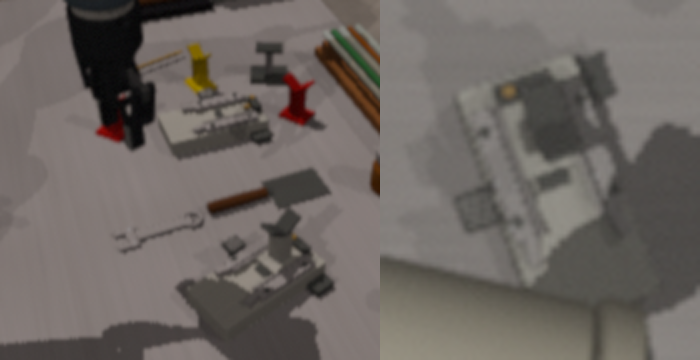

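The rest is seated at the stop end of the former empty shoe (saddle in the top crop at about (555,120)), with the tongue showing just mouthward of the plate. The paddle and spanner are where they were, and the gripper is clear.

```bash
python3 -c "
from rig import ctrl;print(ctrl.finish_job())"
```

```text
the job is handed in; nothing more can be done
None
```

The V-rest is now latched in the shoe that was empty, and I handed the job in at about 25 s of the 72 s limit.

**What I did:** I pressed the loaded shoe's tab about 6 mm with roughly 5 N, and the rest popped out about 11 mm. I gripped the post and drew it out over the apron. Then I set it at the empty shoe's mouth and slid it in to the stop, about 41 mm along the shoe. The highest force I read was about 14 N, against the stop.

**Last checks:**
- **Catch:** a gentle pull back met the catch after about 2 mm of tool travel at about 6.5 N. The stated play is 1.5 mm; I put the small excess down to give in the arm and grip, but did not check that separately.
- **After letting go:** the pictures showed the rest seated with the catch tongue just behind the plate. The paddle and spanner had not moved, and nothing was touching the gripper.
- **Not checked:** I did not read the catch joint itself, and I did not check the jar, dish, reamer and stub again at the end.

The measurements disagreed slightly: edge and screw estimates of each shoe's angle and sideways position differed by 1 to 3° and 1 to 2.5 mm. I averaged them, and sideways forces while sliding stayed at 5 N or less.

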